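# Make up two spotlight kits

## Robot

A 7-joint arm with a two-finger parallel gripper is mounted at the origin on the work surface. World frame = base frame: x ahead of the robot, y to its left, z up, the work surface at z = 0. Lengths are in m, angles in rad, forces in N, time in s.
With the tool pointing down it reaches from about 0.4 to 0.85 m from the base axis. Payload 4.4 kg.
Tool frame: the origin (TCP) lies between the finger pads; the fingertips stand 22 mm ahead of it and the grasp point (between the pads) lies 3 mm ahead of it; z points along the fingers, y is the line along which they close (so a half turn about z gives the same grasp; the last joint's range is limited). The gripper opens to 94 mm and grips with 3 to 60 N. Pads are 16 mm wide; open, the fingers measure 119 mm over their backs; the gripper's body (75 mm by 177 mm) begins 78 mm behind the grasp point.
Start: joints at [1.191, 0.628, 0.038, 1.517, -0.027, 0.996, -0.02], TCP at [0.201, -0.618, 0.227] pointing down, gripper open.
Joint ranges: [-3.06, 3.06], [-0.37, 2.12], [-1.25, 1.32], [0.18, 2.47], [-1.1, 4.24], [0.23, 1.98], [-2.94, 2.94]. Speed limits (rad/s): [2.57, 2.57, 3.14, 3.14, 3.14, 3.14, 3.14].

## Interface

Orientations are given as a unit quaternion [x, y, z, w].
In Python, from workcell import bot gives the robot as it stands.
- The arm moves only by the shell command python3 -m inch 'ROWS' [FORCE]. ROWS is JSON, a list of rows, each a list of 3 entries, a list of its own where there are three numbers: the closure, from 0 (fully open) to 1 (shut), then the shift along the world's x, y, z in units of 40 mm (1.0 is 40 mm), then the turn, a rotation vector about the world's x, y, z in units of 6 degrees (1.0 is 6 degrees). A call has exactly 5 rows; each row shifts and turns the commanded pose from where the row before left it; what a row does not reach is not made up. A row lasts 1/10 s, in which the tool goes at most 50 mm and 8.59 degrees, less where a joint would pass 70% of its speed; a pose out of reach is approached as far as the arm can. A call is refused whole if a number of a shift passes 1 or a number of a turn 1, either way. A call with a gripper value outside its range is refused whole. The fingers move at their own pace and stop on an object; FORCE is the grip in N (left out, the last holds). Time passes only in rows, so rows that do not move let the fingers close, or fill a call up. It gives the time, the measured TCP pose, the force, the opening and the grip force at its end, in the units of the state.
- bot.state(): the state, without advancing time (a new reading comes with each control period).
- bot.snapshot(name): name is "side" or "top" or "wrist"; returns the picture (384x512x3 uint8, red, green, blue); there is no depth.
- bot.camera_model(name): a dict with "camera_matrix" (3x3 intrinsics, pixels), "k1" (the pictures are not rectified: a ray, as slopes to the right and down, at radius r is drawn at 1 + k1 r^2 times it, then the intrinsics apply), "R" (3x3) and "t" (3): a world point X has camera coordinates R X + t; the wrist camera has in their place "hand_eye" (4x4, takes a point from camera to tool coordinates, whose origin is the TCP and whose axes are the flange's). Camera axes: x right, y down, z forward; pixel columns grow to the right and rows downward; lengths in m; the calibration is good to about 2 mm. A picture is of the moment at which its call begins: read the wrist's pose just before it. camera_model takes no time and is no camera call.
- bot.job_done(): hands the job in; it is judged then, once.
The state is a dict: "time": time; "joint_positions": joint angles; "joint_vel": joint speeds; "effort": joint torques, N m; "ee_pos": TCP position; "tcp_rot": TCP orientation; "contact_force": force on the tool from outside, world axes, zero at the start; "torque": the same for the moment, N m; "grip_width": finger opening in m; "gripper_force": force on a finger pad.
Only numpy, scipy, OpenCV 4.12 (cv2) and the standard library are available. Lean on these libraries where they do the work, as an engineer would, in place of code of your own. Each camera call takes 0.05 s, during which the arm holds its last target. There are 200 camera calls.

## Task

Make up the two spotlight kits in the black trays: in the tray with two dowels, seat the board carrier fully down over both dowels and stand the round-flanged lamp in the empty pocket; in the tray with one stub, lower the aluminium sleeve over the stub onto the tray floor and stand the square-flanged lamp in the empty pocket. Everything stays the way up it stands now and ends lying flat on the tray or its pad; set the lamps down gently, without dropping them, because their glass is underneath. The white driver box belongs to neither kit: leave it where it is.

Things in the scene. Friction and masses are not known exactly. Their poses are not given: they have to be found in the camera images.
- dowel_tray: Black kit tray with two steel dowels, 110 (x) x 230 (y), all in mm, fixed; origin: underside centre. Walls and divider (at y=+11) 4 thick, tops 16 above bench; floors 4 above bench. Plain pocket y +13..+111, centre (0, +62); other pocket y -111..+9, x -51..+51, holds a black pad (top 10 above bench) with two upright 8 mm dowels at (0, -89) and (0, -13), tips 30 above bench, last 6 tapered.
- stub_tray: Black kit tray with one round grey stub, 110 (x) x 230 (y), all in mm, fixed; origin: underside centre. Walls and divider (at y=+11) 4 thick, tops 16 above bench; floors 4 above bench. Plain pocket y +13..+111, centre (0, +62); other pocket y -111..+9, x -51..+51, has the upright stub at its centre (0, -51): 20 mm diameter, top 22 above bench, last 5 tapered.
- carrier: Board carrier: aluminium plate 50 (x) x 100 (y) x 5 mm with 11 mm through holes at (0, -38) and (0, +38); on its middle a black block 24 (x) x 44 (y) mm, from 5 to 35 mm height, to lift it by. Loose, about 0.15 kg. Origin: centre of the plate's underside, z up. Half a turn makes no difference.
- round_lamp: Spotlight with a round flange 66 mm in diameter, 4 thick, glass underneath; on it an aluminium barrel 44 mm diameter from 4 to 50 mm height with a green board in its top end. Loose, stands on its flange, barrel up, about 0.18 kg. Origin: underside centre, z up; yaw means nothing.
- square_lamp: Spotlight with a square flange 62 x 62 mm, 4 thick, glass underneath; on it an aluminium barrel 44 mm diameter from 4 to 50 mm height with a green board in its top end. Loose, stands on its flange, barrel up, about 0.18 kg. Origin: underside centre, z up; x, y along the flange's sides.
- sleeve: Aluminium mounting sleeve, a plain tube standing upright: 56 mm outside, 36 mm inside diameter, 40 mm high. Loose, about 0.12 kg. Origin: centre of the underside, z along its axis.
- driver_box: White driver box 36 (x) x 70 (y) x 25 mm high, lying on the bench among the stock; belongs to neither kit. Loose, about 0.12 kg. Origin: centre of the underside.
Things that resemble listed ones, but are neither listed nor needed, are in the scene too. Leave any brown or purple look-alike of the round_lamp alone. What is shaped like the sleeve but blue is not meant.

How it is judged:
By the outcome, as a careful person would: the job done as asked, in the order asked, and still so for the second after the job is handed in, with the robot touching nothing.
It also fails if it takes over 115 s, if anything falls off the work surface, if the arm or the gripper's body presses on something with over 40 N, if the wrist force passes 120 N, or if a joint passes its speed limit or range.

## Working session

There is one attempt and no reset: what is moved stays moved. The work goes in short steps, Python scripts to look and compute and a shell command to move; the robot and the scene stay as the last step left them, time stands still between calls to the robot, and variables do not carry over. Pictures are saved under pics/ and viewed, at most 14 in all, crops included, and the job is handed in when it is done.

```bash
ls; mkdir -p pics
python3 - <<'E'
from workcell import bot
import cv2
for n in("top","side"):
    im=bot.snapshot(n); cv2.imwrite(f"pics/{n}0.png",cv2.resize(im[:,:,::-1],(800,600),interpolation=cv2.INTER_CUBIC)); cv2.imwrite(f"pics/{n}0raw.png",im[:,:,::-1])
    print(n,bot.camera_model(n))
print(bot.camera_model("wrist")); print(bot.state())
E
```

```text
pics
top {'camera_matrix': array([[402.83658636,   0.        , 258.78205149],
       [  0.        , 402.83658636, 195.41166883],
       [  0.        ,   0.        ,   1.        ]]), 'k1': -0.01115352306790975, 'R': array([[-0.01908802, -0.99966134,  0.01768762],
       [-0.99274487,  0.01684947, -0.11905342],
       [ 0.11871508, -0.01983178, -0.99273029]]), 't': array([-0.02702432,  0.46796366,  1.02281874])}
side {'camera_matrix': array([[351.42194565,   0.        , 243.03471821],
       [  0.        , 351.42194565, 191.568837  ],
       [  0.        ,   0.        ,   1.        ]]), 'k1': -0.09266608704302104, 'R': array([[-0.94007741, -0.34046906,  0.01831078],
       [-0.26090916,  0.68375218, -0.68147588],
       [ 0.21950142, -0.64541752, -0.73161147]]), 't': array([0.43795768, 0.17706629, 1.04533612])}
{'camera_matrix': array([[286.34197258,   0.        , 250.76232535],
       [  0.        , 286.34197258, 190.18504052],
       [  0.        ,   0.        ,   1.        ]]), 'k1': -0.045055412534817214, 'hand_eye': array([[ 9.67843449e-04, -9.72299148e-01, -2.33737950e-01,
      
[... 307 characters left out ...]
': array([ 1.19119097,  0.62925402,  0.03849218,  1.51823044, -0.02696357,
        0.99629632, -0.0199619 ]), 'joint_vel': array([ 0.00101618, -0.00227111, -0.00153301, -0.00187973, -0.00073318,
       -0.00013922,  0.00213193]), 'effort': array([ 4.72447631e-03, -5.50787473e+01,  1.14745215e+00, -1.87115407e+01,
       -5.23197209e-02,  1.91672822e-02,  2.32786726e-05]), 'ee_pos': array([ 0.20046754, -0.6177428 ,  0.22665869]), 'tcp_rot': array([ 9.87714068e-01,  1.56269713e-01, -1.66981230e-04, -8.17810770e-04]), 'contact_force': array([-0.16379281,  1.51397946,  1.00052734]), 'torque': array([-0.04571212,  0.02548819,  0.02216276]), 'gripper_force': 0.0, 'grip_width': 0.09408696318513203}
```

View pics/top0.png

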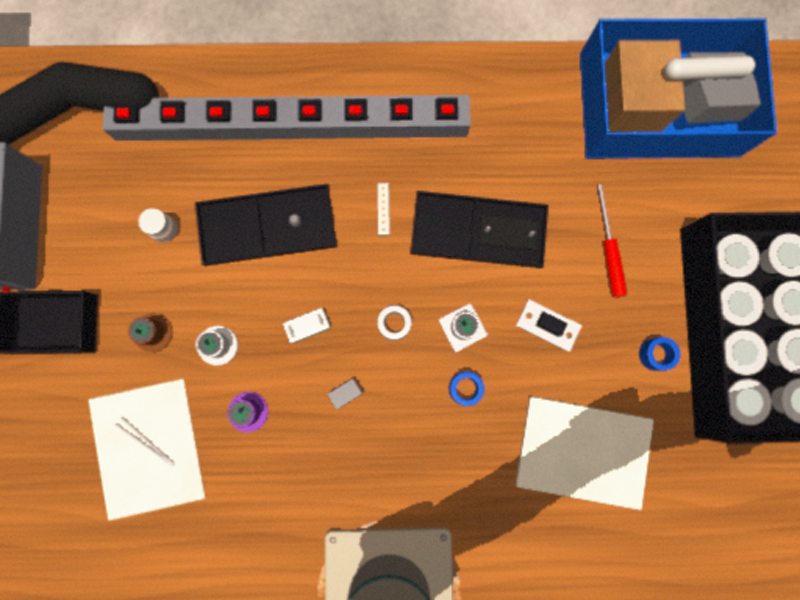

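View pics/side0.png

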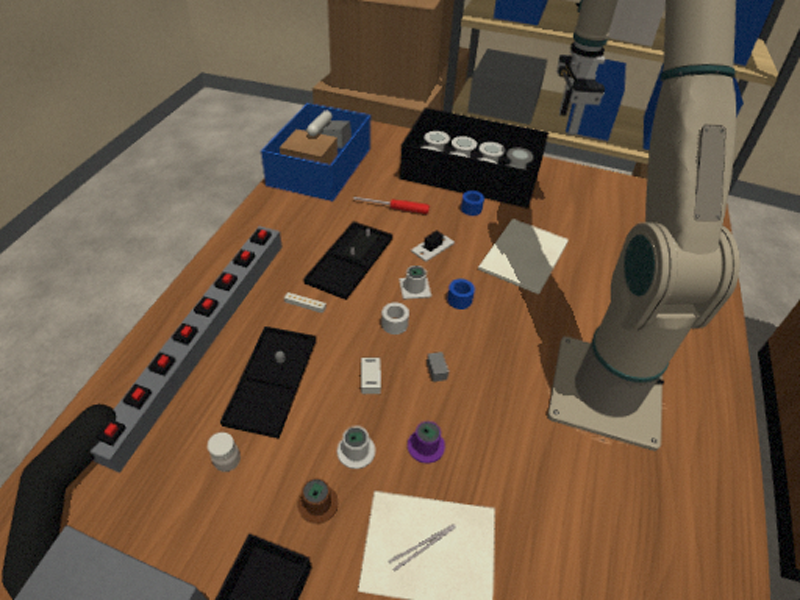

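The top view (800x600) shows these candidates:
- **Round lamp:** white flange at (213,345). The brown (146,330) and purple (247,411) ones are the look-alikes to leave.
- **Sleeve:** grey/white ring at (394,322). The blue rings at (467,388) and (660,352) are not meant.
- **Other parts:** square lamp (464,326), carrier (549,324), driver box (306,325).
- **Trays:** stub tray (266,224), dowel tray (480,229), both with the plain pocket on the left (+y).

Next I'll measure them and confirm with one crop.

```bash
cat > h.py <<'E'
import numpy as np, cv2
from workcell import bot
from scipy.spatial.transform import Rotation as Ro
def cam(n,st=None):
    m=bot.camera_model(n)
    if n=="wrist":
        T=np.eye(4);T[:3,:3]=Ro.from_quat(st["tcp_rot"]).as_matrix();T[:3,3]=st["ee_pos"]
        W=np.linalg.inv(T@m["hand_eye"]); m["R"],m["t"]=W[:3,:3],W[:3,3]
    return m
def cast(m,px,z):
    px=np.atleast_2d(np.float64(px)); D=np.array([m["k1"],0,0,0,0.])
    u=cv2.undistortPoints(px[:,None],m["camera_matrix"],D)[:,0]
    d=np.c_[u,np.ones(len(u))]@m["R"]; c=-m["R"].T@m["t"]
    return (c+d*((z-c[2])/d[:,2])[:,None])[:,:2]
def proj(m,X):
    D=np.array([m["k1"],0,0,0,0.])
    return cv2.projectPoints(np.atleast_2d(np.float64(X)),cv2.Rodrigues(m["R"])[0],m["t"],m["camera_matrix"],D)[0][:,0]
def blobs(mask,amin=60):
    cs,_=cv2.findContours(mask.astype(np.uint8),cv2.RETR_EXTERNAL,cv2.CHAIN_APPROX_NONE)
    return [c[:,0] for c in cs if cv2.contourArea(c)>amin]
def snap(n,save=None):
    st=bot.state(); im=bot.snapshot(n)
    if save: cv2.imwrite(f"pics/{save}.png",im[:,:,::-1])
    return im,cam(n,st),st
E
python3 - <<'E'
from h import *
b=cv2.imread("pics/top0raw.png"); hsv=cv2.cvtColor(b,cv2.COLOR_BGR2HSV); m=cam("top")
H,S,V=[hsv[...,i].astype(int) for i in range(3)]
def rep(name,mask,z,amin):
    for c in blobs(mask,amin):
        u,v=c.mean(0)*1.5625
        if not(95<u<680 and 170<v<440): continue
        P=cast(m,c,z); r=cv2.minAreaRect(P.astype(np.float32)*1000); 
        print(name,"px",[int(u),int(v)],"rect c",np.round(r[0]),"size",np.round(r[1]),"ang",round(r[2],1))
rep("white",(S<70)&(V>110),0.004,60)
rep("dark",(V<50),0.016,600)
big=cv2.resize(b[185:280,70:445],None,fx=2.1,fy=2.1,interpolation=cv2.INTER_CUBIC); cv2.imwrite("pics/crop1.png",big)
E
```

```text
white px [240, 412] rect c [295. 241.] size [37. 36.] ang 88.9
white px [344, 392] rect c [324.  68.] size [29. 50.] ang 30.8
white px [216, 344] rect c [409. 283.] size [68. 63.] ang 62.8
white px [305, 325] rect c [439. 131.] size [38. 73.] ang 21.0
white px [393, 322] rect c [441. -19.] size [56. 56.] ang 89.0
white px [462, 327] rect c [ 431. -135.] size [62. 62.] ang 25.6
white px [548, 324] rect c [ 433. -282.] size [100.  50.] ang 62.2
white px [155, 223] rect c [620. 390.] size [63. 44.] ang 57.2
white px [382, 208] rect c [641.  -2.] size [16. 92.] ang 89.1
dark px [479, 228] rect c [ 599. -167.] size [224. 108.] ang 83.0
dark px [265, 224] rect c [613. 200.] size [108. 226.] ang 7.6
```

View pics/crop1.png

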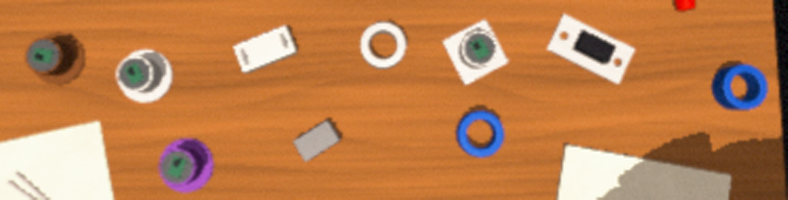

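The crop confirms the choices, and the measured sizes match: round flange about 66, square 62, ring 56, plate 100x50. I'll start with the carrier and go above it for a wrist look.

```bash
python3 -m inch '[[0,[0.58,0.84,0],[0,0,0.74]],[0,[0.58,0.84,0],[0,0,0.74]],[0,[0.58,0.84,0],[0,0,0.74]],[0,[0.58,0.84,0],[0,0,0.74]],[0,[0.58,0.84,0],[0,0,0.74]]]' 20
python3 -m inch '[[0.4,[0.58,0.84,0],[0,0,0.74]],[0.4,[0.58,0.84,0],[0,0,0.74]],[0.4,[0.58,0.84,0],[0,0,0.74]],[0.4,[0.58,0.84,0],[0,0,0.74]],[0.4,[0.58,0.84,0],[0,0,0.74]]]'
python3 -m inch '[[0.4,[0,0,0],[0,0,0]],[0.4,[0,0,0],[0,0,0]],[0.4,[0,0,0],[0,0,0]],[0.4,[0,0,0],[0,0,0]],[0.4,[0,0,0],[0,0,0]]]'
cat > meas.py <<'E'
from h import *
import sys
def white(im,S0=70,V0=110):
    hsv=cv2.cvtColor(im,cv2.COLOR_RGB2HSV); return (hsv[...,1]<S0)&(hsv[...,2]>V0)
def rects(im,m,z,amin=800):
    for c in blobs(white(im),amin):
        P=cast(m,c,z)*1000; r=cv2.minAreaRect(P.astype(np.float32))
        print("px",c.mean(0).astype(int),c.min(0),c.max(0),"c",np.round(r[0],1),"size",np.round(r[1],1),"ang",round(r[2],1))
E
python3 - <<'E'
from meas import *
im,m,st=snap("wrist","w1"); print(st["ee_pos"],Ro.from_quat(st["tcp_rot"]).as_matrix()[:,1],st["grip_width"])
rects(im,m,0.005)
E
```

```text
time: 0.6
ee_pos: [0.3172, -0.4486, 0.2272]
tcp_rot: [0.939, 0.345, -0.0, -0.0]
contact_force: [0.7, 0.0, -0.4]
grip_width: 0.094
gripper_force: 0.0
time: 1.1
ee_pos: [0.4332, -0.2807, 0.2273]
tcp_rot: [0.855, 0.519, -0.0, -0.0]
contact_force: [-0.7, -0.8, -0.2]
grip_width: 0.0584
gripper_force: 0.0
time: 1.6
ee_pos: [0.4319, -0.2833, 0.2274]
tcp_rot: [0.856, 0.517, -0.0, -0.0]
contact_force: [-0.2, -0.3, -0.6]
grip_width: 0.0568
gripper_force: 0.0
[ 0.43189327 -0.28334849  0.22737771] [ 8.84916306e-01 -4.65750005e-01 -2.54233041e-04] 0.05678059115793212
px [178 315] [157 303] [208 336] c [ 231.6 -438.6] size [60.1 79. ] ang 63.3
px [ 19 321] [  0 301] [ 43 341] c [ -14.2 -320.2] size [74.7 75.6] ang 62.1
px [488 319] [461 300] [511 340] c [ 660.8 -673.8] size [74.3 92.5] ang 62.3
px [495 252] [475 236] [511 270] c [ 701.1 -561.5] size [54.7 59.3] ang 63.6
px [321 245] [297 213] [348 272] c [ 468.2 -422.9] size [ 36.9 120.5] ang 7.0
px [137 232] [ 61 187] [205 272] c [ 246.3 -266.2] size [135.  186.5] ang 37.7
px [250 168] [232 132] [270 205] c [ 433.8 -279.1] size [99.  50.3] ang 62.3
px [194  66] [162  31] [230 103] c [ 431.  -129.9] size [62.7 69.6] ang 26.3
```

View pics/w1.png

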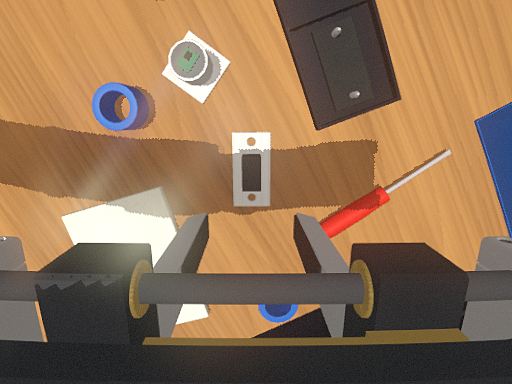

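The wrist view shows the carrier at (250,168), aligned with the tool, and the position agrees with the top camera. Descending to grasp.

```bash
python3 -m inch '[[0.4,[0.05,0.1,-0.6],[0,0,0]],[0.4,[0,0,-0.9],[0,0,0]],[0.4,[0,0,-0.9],[0,0,0]],[0.4,[0,0,-0.9],[0,0,0]],[0.4,[0,0,-0.9],[0,0,0]]]' 25
python3 -m inch '[[0.4,[0,0,-0.4],[0,0,0]],[0.4,[0,0,-0.3],[0,0,0]],[0.4,[0,0,0],[0,0,0]],[1,[0,0,0],[0,0,0]],[1,[0,0,0],[0,0,0]]]'
python3 -m inch '[[1,[0,0,0],[0,0,0]],[1,[0,0,0],[0,0,0]],[1,[0,0,0],[0,0,0]],[1,[0,0,0],[0,0,0]],[1,[0,0,0],[0,0,0]]]'
```

```text
time: 2.15
ee_pos: [0.4346, -0.2789, 0.0583]
tcp_rot: [0.856, 0.517, 0.0, 0.0]
contact_force: [0.5, -0.8, -0.6]
grip_width: 0.0563
gripper_force: 0.0
time: 2.65
ee_pos: [0.4354, -0.2789, 0.0326]
tcp_rot: [0.856, 0.518, 0.001, 0.001]
contact_force: [-0.3, 0.3, 0.3]
grip_width: 0.0434
gripper_force: 0.0
time: 3.15
ee_pos: [0.435, -0.2785, 0.0321]
tcp_rot: [0.855, 0.518, 0.0, 0.0]
contact_force: [0.2, 0.4, 5.9]
grip_width: 0.0239
gripper_force: 25.0
```

```bash
python3 -m inch '[[1,[0,0,0.6],[0,0,0]],[1,[0,0,0.9],[0,0,0]],[1,[0,0,0.9],[0,0,0]],[1,[0.5,0.15,0.9],[0,0,0.5]],[1,[0.6,0.2,0.9],[0,0,0.7]]]'
python3 -m inch '[[1,[0.7,0.25,0],[0,0,0.7]],[1,[0.7,0.25,0],[0,0,0.7]],[1,[0.7,0.25,0],[0,0,0.5]],[1,[0.7,0.25,0],[0,0,0.35]],[1,[0,0,0],[0,0,0]]]'
python3 -m inch '[[1,[0,0,0],[0,0,0]],[1,[0,0,0],[0,0,0]],[1,[0,0,0],[0,0,0]],[1,[0,0,0],[0,0,0]],[1,[0,0,0],[0,0,0]]]'
python3 - <<'E'
from meas import *
im,m,st=snap("wrist","w2"); print(st["ee_pos"],Ro.from_quat(st["tcp_rot"]).as_matrix()[:,1],st["grip_width"])
print(proj(m,np.r_[st["ee_pos"]-[0,0,.0271]]))
g=cv2.resize(im[0:384,100:420],None,fx=1.55,fy=1.55,interpolation=cv2.INTER_CUBIC);cv2.imwrite("pics/w2c.png",g[:,:,::-1])
E
```

```text
time: 3.65
ee_pos: [0.4775, -0.2646, 0.2008]
tcp_rot: [0.821, 0.571, -0.001, -0.0]
contact_force: [0.7, -0.7, -1.8]
grip_width: 0.024
gripper_force: 25.0
time: 4.15
ee_pos: [0.5943, -0.2207, 0.1989]
tcp_rot: [0.747, 0.665, 0.002, -0.0]
contact_force: [-0.7, 0.5, -1.9]
grip_width: 0.0239
gripper_force: 25.0
time: 4.65
ee_pos: [0.5902, -0.2247, 0.1996]
tcp_rot: [0.749, 0.663, -0.0, 0.0]
contact_force: [-0.2, 0.4, -1.5]
grip_width: 0.0241
gripper_force: 25.0
[ 0.59022892 -0.22469233  0.19964688] [ 9.92619280e-01 -1.21272263e-01 -4.83941848e-05] 0.02406669776931098
[[251.36578306 223.21966425]]
```

View pics/w2c.png

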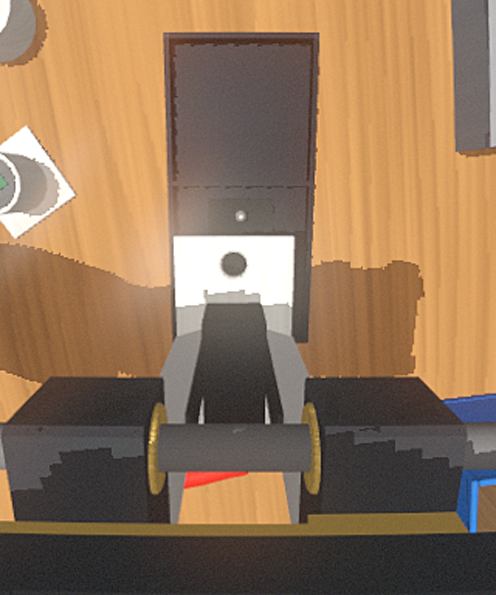

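The crop shows the plate held level. Its front hole is at (233,264) and the dowel near the divider at (240,215). I'll measure hole against dowel, plus the tray yaw.

```bash
cat > tray.py <<'E'
from meas import *
def dark_rect(im,m,z,V0=75,amin=3000,zs=0):
    hsv=cv2.cvtColor(im,cv2.COLOR_RGB2HSV); return (hsv[...,2]<V0)
E
python3 - <<'E'
from tray import *
st=bot.state(); im=cv2.imread("pics/w2.png")[:,:,::-1].copy(); m=cam("wrist",st)
hsv=cv2.cvtColor(im,cv2.COLOR_RGB2HSV);V=hsv[...,2].astype(int)
zt=st["ee_pos"][2]-.0271
# hole: dark blob in plate
sub=(V<120);sub[:,:]&=False; r=slice(155,188);c=slice(232,272);sub[r,c]=(V[r,c]<140)
for b in blobs(sub,30):
    P=cast(m,b,zt); (x,y),rad=cv2.minEnclosingCircle((P*1000).astype(np.float32)); h=np.array([x,y]); print("hole px",b.mean(0),"c",h,"rad",rad, "rel tcp",h-st["ee_pos"][:2]*1000)
sub=V<0; r=slice(132,147);c=slice(246,264); sub[r,c]=V[r,c]>130
print(V[134:144,248:262])
for b in blobs(sub,2): print("dowel px",b.mean(0),"world",cast(m,b.mean(0),.030)*1000)
# plate side edges (white in rows 155..185)
L=[];R=[]
for y in range(157,186,2):
    w=np.where(V[y,205:300]>170)[0]+205; L.append((w[0],y));R.append((w[-1],y))
for E in(L,R):
    P=cast(m,E,zt)*1000; vx=cv2.fitLine(P.astype(np.float32),cv2.DIST_HUBER,0,.01,.01)[:,0]; print("plate edge",np.degrees(np.arctan2(vx[1],vx[0])),P.mean(0))
# tray edges in rows 30..110
L=[];R=[]
for y in range(28,115,3):
    w=np.where(V[y,190:330]<95)[0]+190; L.append((w[0],y));R.append((w[-1],y))
Q=[]
for E in(L,R):
    P=cast(m,E,.016)*1000; vx=cv2.fitLine(P.astype(np.float32),cv2.DIST_HUBER,0,.01,.01)[:,0]; Q.append(vx); print("tray edge",np.degrees(np.arctan2(vx[1],vx[0])),vx[2:])
n=np.array([-Q[0][1],Q[0][0]]); print("width",(Q[1][2:]-Q[0][2:])@n,"mid",(Q[1][2:]+Q[0][2:])/2)
# top image dowels
b=cv2.imread("pics/top0raw.png"); m=cam("top"); G=b.max(2).astype(int)
for (x,y) in((488,229),(532,233),(294,220)):
    x=int(x/1.5625);y=int(y/1.5625); k=6; w=np.clip(G[y-k:y+k+1,x-k:x+k+1]-70,0,None); yy,xx=np.mgrid[y-k:y+k+1,x-k:x+k+1]
    p=np.array([(w*xx).sum(),(w*yy).sum()])/w.sum(); print("top",p,cast(m,p,.030)*1000,cast(m,p,.022)*1000)
print(np.degrees(np.arctan2(*Ro.from_quat(st["tcp_rot"]).as_matrix()[[1,0],0])))
E
```

```text
hole px [250.57142857 170.02380952] c [ 594.2479248  -188.20574951] rad 4.998791217803955 rel tcp [ 3.86872377 36.37747224]
[[117 111 108 109 114 111 102 106 106 107 108 109 107 108]
 [115 114 112 109 113 111 118 119 112 103 105 105 108 108]
 [113 112 105 111 110 140 168 169 152 121 105 103 105 107]
 [119 115 117 104 155 175 178 174 165 145 108  89 102 112]
 [120 115 114 114 172 181 197 202 186 164 128  96 109 110]
 [114 117 113 113 165 183 230 255 233 175 126  99 106 111]
 [115 118 118 105 160 177 243 255 221 164 134  99 106 112]
 [116 117 117 111 152 165 188 206 170 138 113  93 107 108]
 [118 116 117 113 114 144 150 145 144 117 100  97 110 113]
 [119 119 120 113 115 109 112 112 108 102 109 114 114 111]]
dowel px [254.55555556 139.        ] world [[ 600.04607755 -177.00789777]]
plate edge 81.02202 [ 564.64502298 -185.22187167]
plate edge 82.24282 [ 618.8923082 -191.7923884]
tray edge 82.83199 [560.1672  -94.32557]
tray edge 83.250755 [ 661.31506 -122.9716 ]
width -103.93179 mid [ 610.7411  -108.64859]
top [311.83499006 145.75347913] [[ 597.3558869  -178.59483698]] [[ 599.31236628 -179.85430836]]
top [340.05696203 148.84388186] [[ 587.90640999 -253.37837358]] [[ 589.79031092 -255.21223373]]
top [187.81210762 139.99820628] [[617.75107498 149.21727126]] [[619.86420336 150.4756213 ]]
83.04401936101132
```

```bash
python3 -m inch '[[1,[0.14,0.26,-0.3],[0,0,0]],[1,[0,0,-0.8],[0,0,0]],[1,[0,0,-0.9],[0,0,0]],[1,[0,0,-0.7],[0,0,0]],[1,[0,0,-0.5],[0,0,0]]]'
python3 -m inch '[[1,[0,0,0],[0,0,0]],[1,[0,0,0],[0,0,0]],[1,[0,0,0],[0,0,0]],[1,[0,0,0],[0,0,0]],[1,[0,0,0],[0,0,0]]]'
python3 - <<'E'
from meas import *
im,m,st=snap("wrist","w3"); print(st["ee_pos"],Ro.from_quat(st["tcp_rot"]).as_matrix()[:,1],st["grip_width"])
g=cv2.resize(im[100:250,170:340],None,fx=4,fy=4,interpolation=cv2.INTER_CUBIC);cv2.imwrite("pics/w3c.png",g[:,:,::-1])
E
```

```text
time: 5.2
ee_pos: [0.5953, -0.2122, 0.0684]
tcp_rot: [0.748, 0.663, -0.001, -0.002]
contact_force: [0.7, -1.1, -1.8]
grip_width: 0.024
gripper_force: 25.0
time: 5.7
ee_pos: [0.597, -0.2141, 0.0726]
tcp_rot: [0.749, 0.663, 0.001, 0.001]
contact_force: [0.9, -0.4, -2.5]
grip_width: 0.0241
gripper_force: 25.0
[ 0.59696176 -0.21407638  0.07262122] [ 0.99269249 -0.1206559   0.00194014] 0.0240879305578291
```

View pics/w3c.png

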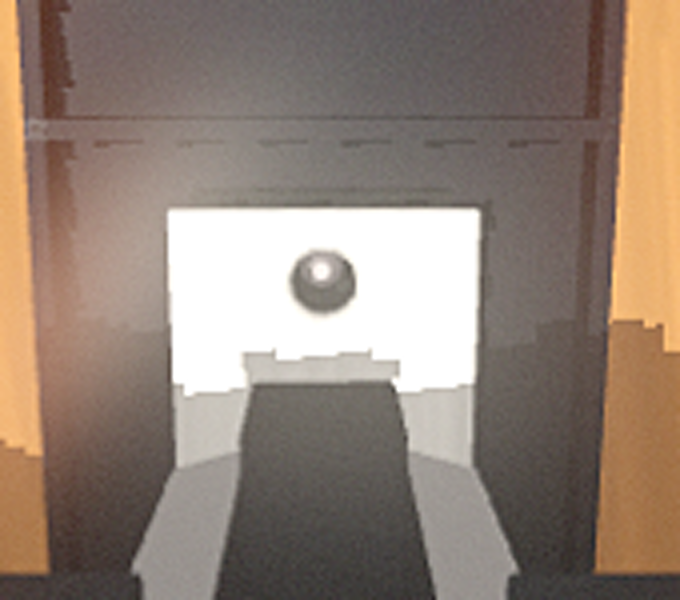

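The view through the hole shows the dowel tip at crop (320,270) and the hole centre at (323,281). I'll compute the residual offset.

Run:
```python
from meas import *
st=bot.state(); m=cam("wrist",st)
print(cast(m,[250.75,170.25],st["ee_pos"][2]-.0271)*1000, cast(m,[250.75,170.25],st["ee_pos"][2]-.0321)*1000,cast(m,[250,167.5],.030)*1000, cast(m,[250.1,167.9],.0285)*1000)
```

```text
[[ 600.77336249 -177.77096485]] [[ 600.68066229 -178.60045184]] [[ 600.20021044 -178.30053315]] [[ 600.20617249 -178.82727876]]
```

```bash
python3 -m inch '[[1,[-0.013,-0.018,0],[0,0,0]],[1,[0,0,-0.12],[0,0,0]],[1,[0,0,-0.12],[0,0,0]],[1,[0,0,-0.12],[0,0,0]],[1,[0,0,-0.08],[0,0,0]]]'
python3 -m inch '[[1,[0,0,-0.08],[0,0,0]],[1,[0,0,-0.08],[0,0,0]],[1,[0,0,-0.08],[0,0,0]],[1,[0,0,-0.06],[0,0,0]],[1,[0,0,0],[0,0,0]]]'
```

```text
time: 6.25
ee_pos: [0.5953, -0.2144, 0.053]
tcp_rot: [0.748, 0.663, -0.0, -0.0]
contact_force: [-0.0, 0.4, -1.1]
grip_width: 0.0242
gripper_force: 25.0
time: 6.75
ee_pos: [0.5958, -0.2145, 0.0421]
tcp_rot: [0.748, 0.663, 0.0, 0.0]
contact_force: [-0.3, -0.6, 0.8]
grip_width: 0.0238
gripper_force: 25.0
```

```bash
python3 -m inch '[[1,[0,0,-0.03],[0,0,0]],[1,[0,0,0],[0,0,0]],[0.55,[0,0,0],[0,0,0]],[0.55,[0,0,0],[0,0,0]],[0.55,[0,0,0],[0,0,0]]]'
python3 -m inch '[[0.5,[0,0,0.4],[0,0,0]],[0.5,[0,0,0.9],[0,0,0]],[0.4,[0,0,0.9],[0,0,0]],[0.3,[0,0,0.9],[0,0,0]],[0.2,[0,-0.2,0.9],[0,0,0]]]'
python3 -m inch '[[0.2,[0,0,0],[0,0,0]],[0.2,[0,0,0],[0,0,0]],[0.2,[0,0,0],[0,0,0]],[0.2,[0,0,0],[0,0,0]],[0.2,[0,0,0],[0,0,0]]]'
python3 - <<'E'
from meas import *
im,m,st=snap("wrist","w4"); print(st["ee_pos"]); rects(im,m,.015)
g=cv2.resize(im[0:250,130:380],None,fx=2.4,fy=2.4,interpolation=cv2.INTER_CUBIC);cv2.imwrite("pics/w4c.png",g[:,:,::-1])
E
```

```text
time: 7.25
ee_pos: [0.5959, -0.2146, 0.0406]
tcp_rot: [0.749, 0.663, 0.0, 0.0]
contact_force: [-0.2, 0.9, 0.0]
grip_width: 0.0417
gripper_force: 0.0
time: 7.75
ee_pos: [0.596, -0.2211, 0.2034]
tcp_rot: [0.748, 0.664, 0.001, 0.0]
contact_force: [-0.4, -0.6, 0.1]
grip_width: 0.0675
gripper_force: 0.0
time: 8.25
ee_pos: [0.5951, -0.2222, 0.1995]
tcp_rot: [0.748, 0.663, -0.0, -0.001]
contact_force: [-0.4, -0.2, 0.8]
grip_width: 0.0751
gripper_force: 0.0
[ 0.59514928 -0.22215137  0.19950529]
px [128 289] [105 278] [152 303] c [ 411.1 -355.7] size [37.5 69.6] ang 87.4
px [498 250] [478 236] [511 270] c [ 912.3 -361.6] size [48.2 56.9] ang 78.0
px [341 246] [311 213] [375 272] c [ 696.5 -325.9] size [ 33.1 121.6] ang 34.3
px [160 245] [127 213] [191 272] c [ 470.3 -298.4] size [121.8  32.2] ang 42.7
px [ 21 246] [  0 213] [ 50 279] c [ 283.7 -277.3] size [99.8 69.6] ang 70.3
px [231 145] [205  91] [272 213] c [ 584.  -191.5] size [145.8  79.1] ang 83.3
px [105 120] [69 84] [145 156] c [ 430.1 -133. ] size [75.8 68.8] ang 26.4
px [436  46] [410   0] [464  98] c [821.7 -97.4] size [104.9  62.4] ang 89.7
px [86 16] [51  0] [119  42] c [433.5 -23.1] size [43.5 77. ] ang 81.0
```

View pics/w4c.png

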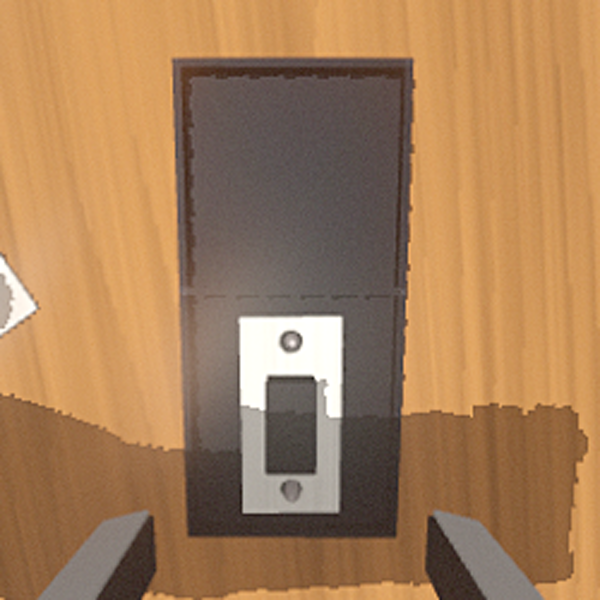

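The carrier is seated flat with both dowel tips showing through its holes. Next is the round lamp.

```bash
python3 -m inch '[[0.2,[-0.33,0.9,0],[0,0,0]],[0.2,[-0.33,0.9,0],[0,0,0]],[0.2,[-0.33,0.9,0],[0,0,0]],[0.2,[-0.33,0.9,0],[0,0,0]],[0.2,[-0.33,0.9,0],[0,0,0]]]'
python3 -m inch '[[0.2,[-0.33,0.9,0],[0,0,0]],[0.2,[-0.33,0.9,0],[0,0,0]],[0.2,[-0.33,0.9,0],[0,0,0]],[0.2,[-0.33,0.9,0],[0,0,0]],[0.2,[-0.33,0.9,0],[0,0,0]]]'
python3 -m inch '[[0.2,[-0.33,0.9,0],[0,0,0]],[0.2,[-0.33,0.9,0],[0,0,0]],[0.2,[-0.33,0.9,0],[0,0,0]],[0.2,[-0.33,0.8,0],[0,0,0]],[0.2,[0,0,0],[0,0,0]]]'
python3 -m inch '[[0.2,[0,0,0],[0,0,0]],[0.2,[0,0,0],[0,0,0]],[0.2,[0,0,0],[0,0,0]],[0.2,[0,0,0],[0,0,0]],[0.2,[0,0,0],[0,0,0]]]'
python3 - <<'E'
from meas import *
im,m,st=snap("wrist","w5"); print(st["ee_pos"],st["joint_positions"])
for c in blobs(white(im),800):
    P=cast(m,c,.004)*1000; (x,y),r=cv2.minEnclosingCircle(P.astype(np.float32)); print("px",c.mean(0).astype(int),"circ",round(x),round(y),round(r,1))
hsv=cv2.cvtColor(im,cv2.COLOR_RGB2HSV); g=(hsv[...,0]>60)&(hsv[...,0]<100)&(hsv[...,1]>50)&(hsv[...,2]>40)
for c in blobs(g,60): print("green",c.mean(0).astype(int),cast(m,(c.min(0)+c.max(0))/2,.05)*1000)
E
```

```text
time: 8.8
ee_pos: [0.5289, -0.0411, 0.2003]
tcp_rot: [0.749, 0.663, -0.0, -0.0]
contact_force: [0.9, 0.9, 0.6]
grip_width: 0.0753
gripper_force: 0.0
time: 9.3
ee_pos: [0.4629, 0.1388, 0.2005]
tcp_rot: [0.748, 0.663, -0.0, -0.0]
contact_force: [0.2, 0.5, 0.3]
grip_width: 0.0753
gripper_force: 0.0
time: 9.8
ee_pos: [0.4083, 0.283, 0.2007]
tcp_rot: [0.746, 0.666, 0.001, -0.002]
contact_force: [0.5, -0.0, 0.3]
grip_width: 0.0749
gripper_force: 0.0
time: 10.3
ee_pos: [0.4113, 0.2768, 0.2007]
tcp_rot: [0.749, 0.663, 0.0, 0.0]
contact_force: [0.2, -0.7, -0.5]
grip_width: 0.0751
gripper_force: 0.0
[0.41134047 0.27675065 0.20068739] [-0.42558153  0.46098077 -0.31536845  1.96355353  0.20459193  0.74737703
 -0.98314964]
px [248 170] circ 408 284 33.6
px [421  68] circ 630 384 42.2
px [100  89] circ 241 399 125.5
green [258  68] [[432.69829487 394.71835699]]
```

```bash
python3 -m inch '[[0.2,[-0.08,0.18,-0.5],[0,0,0]],[0.2,[0,0,-0.9],[0,0,0]],[0.2,[0,0,-0.9],[0,0,0]],[0.2,[0,0,-0.9],[0,0,0]],[0.2,[0,0,-0.6],[0,0,0]]]' 20
python3 -m inch '[[0.2,[0,0,-0.25],[0,0,0]],[0.2,[0,0,-0.12],[0,0,0]],[0.2,[0,0,0],[0,0,0]],[0.2,[0,0,0],[0,0,0]],[0.9,[0,0,0],[0,0,0]]]'
python3 -m inch '[[1,[0,0,0],[0,0,0]],[1,[0,0,0],[0,0,0]],[1,[0,0,0],[0,0,0]],[1,[0,0,0],[0,0,0]],[1,[0,0,0],[0,0,0]]]'
```

```text
time: 10.85
ee_pos: [0.4072, 0.2839, 0.0467]
tcp_rot: [0.749, 0.663, -0.001, -0.0]
contact_force: [-0.3, 0.2, -0.0]
grip_width: 0.075
gripper_force: 0.0
time: 11.35
ee_pos: [0.4085, 0.2851, 0.035]
tcp_rot: [0.749, 0.663, 0.001, 0.0]
contact_force: [-0.0, 0.8, 0.1]
grip_width: 0.0703
gripper_force: 0.0
time: 11.85
ee_pos: [0.4082, 0.2847, 0.0341]
tcp_rot: [0.749, 0.663, 0.0, 0.0]
contact_force: [0.6, -0.3, 3.9]
grip_width: 0.0437
gripper_force: 20.0
```

```bash
python3 -m inch '[[1,[0,0,0.4],[0,0,0]],[1,[0,0,0.8],[0,0,0]],[1,[0,0,0.9],[0,0,0]],[1,[0.3,-0.5,0.8],[0,0,0]],[1,[0.45,-0.85,0],[0,0,0]]]'
python3 -m inch '[[1,[0.45,-0.88,0],[0,0,0]],[1,[0.45,-0.88,0],[0,0,0]],[1,[0.45,-0.88,0],[0,0,0]],[1,[0.45,-0.88,0],[0,0,0]],[1,[0.45,-0.88,0],[0,0,0]]]'
python3 -m inch '[[1,[0.45,-0.88,0],[0,0,0]],[1,[0.45,-0.88,0],[0,0,0]],[1,[0.45,-0.88,0],[0,0,0]],[1,[0.45,-0.88,0],[0,0,0]],[1,[0.22,-0.45,0],[0,0,0]]]'
python3 -m inch '[[1,[0,0,0],[0,0,0]],[1,[0,0,0],[0,0,0]],[1,[0,0,0],[0,0,0]],[1,[0,0,0],[0,0,0]],[1,[0,0,0],[0,0,0]]]'
python3 - <<'E'
from meas import *
im,m,st=snap("wrist","w6"); print(st["ee_pos"])
g=cv2.resize(im[0:300,100:400],None,fx=2,fy=2,interpolation=cv2.INTER_CUBIC);cv2.imwrite("pics/w6c.png",g[:,:,::-1])
E
```

```text
time: 12.35
ee_pos: [0.4391, 0.2343, 0.1535]
tcp_rot: [0.747, 0.665, 0.004, -0.0]
contact_force: [0.7, 0.7, -2.3]
grip_width: 0.0436
gripper_force: 20.0
time: 12.85
ee_pos: [0.5276, 0.053, 0.1494]
tcp_rot: [0.748, 0.663, -0.001, -0.0]
contact_force: [0.1, 1.0, -2.4]
grip_width: 0.0439
gripper_force: 20.0
time: 13.35
ee_pos: [0.6088, -0.1089, 0.1489]
tcp_rot: [0.75, 0.661, -0.001, 0.0]
contact_force: [-0.2, -0.5, -2.0]
grip_width: 0.0436
gripper_force: 20.0
time: 13.85
ee_pos: [0.6083, -0.1029, 0.15]
tcp_rot: [0.748, 0.664, 0.0, -0.0]
contact_force: [-0.6, 0.6, -1.4]
grip_width: 0.0437
gripper_force: 20.0
[ 0.60831674 -0.10289711  0.15001122]
```

View pics/w6c.png

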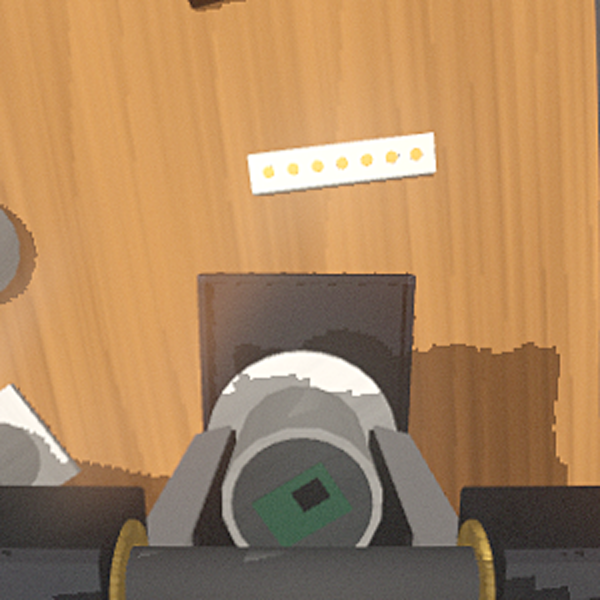

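The lamp hangs upright over the pocket, with its flange at crop (305,420) centred on the tray. Lowering it gently.

```bash
python3 -m inch '[[1,[0,-0.02,-0.5],[0,0,0]],[1,[0,0,-0.8],[0,0,0]],[1,[0,0,-0.7],[0,0,0]],[1,[0,0,-0.4],[0,0,0]],[1,[0,0,-0.15],[0,0,0]]]'
python3 -m inch '[[1,[0,0,-0.08],[0,0,0]],[1,[0,0,-0.05],[0,0,0]],[1,[0,0,-0.05],[0,0,0]],[1,[0,0,-0.03],[0,0,0]],[1,[0,0,0],[0,0,0]]]'
```

```text
time: 14.4
ee_pos: [0.6075, -0.1046, 0.0463]
tcp_rot: [0.748, 0.663, -0.001, -0.001]
contact_force: [-0.8, -0.3, -2.2]
grip_width: 0.0437
gripper_force: 20.0
time: 14.9
ee_pos: [0.6088, -0.1051, 0.0399]
tcp_rot: [0.749, 0.663, 0.0, 0.0]
contact_force: [0.7, -0.6, -2.6]
grip_width: 0.0437
gripper_force: 20.0
```

```bash
python3 -m inch '[[1,[0,0,-0.02],[0,0,0]],[1,[0,0,-0.02],[0,0,0]],[1,[0,0,-0.01],[0,0,0]],[1,[0,0,0],[0,0,0]],[1,[0,0,0],[0,0,0]]]'
```

```text
time: 15.4
ee_pos: [0.6087, -0.105, 0.0382]
tcp_rot: [0.749, 0.663, 0.0, 0.0]
contact_force: [-2.6, 0.5, 5.0]
grip_width: 0.0437
gripper_force: 20.0
```

```bash
python3 -m inch '[[0.38,[0,0,0],[0,0,0]],[0.38,[0,0,0],[0,0,0]],[0.38,[0,0,0],[0,0,0]],[0.38,[0,0,0.2],[0,0,0]],[0.38,[0,0,0.6],[0,0,0]]]'
python3 -m inch '[[0.3,[0,0,0.9],[0,0,0]],[0.2,[0,0,0.9],[0,0,0.4]],[0.1,[-0.4,0.2,0.9],[0,0,0.4]],[0.1,[-0.75,0.38,0.4],[0,0,0.4]],[0.1,[-0.75,0.38,0],[0,0,0.4]]]'
python3 -m inch '[[0.1,[-0.75,0.38,0],[0,0,0.4]],[0.1,[-0.75,0.38,0],[0,0,0.4]],[0.1,[-0.75,0.38,0],[0,0,0]],[0.1,[0,0,0],[0,0,0]],[0.1,[0,0,0],[0,0,0]]]'
python3 -m inch '[[0.1,[0,0,0],[0,0,0]],[0.1,[0,0,0],[0,0,0]],[0.1,[0,0,0],[0,0,0]],[0.1,[0,0,0],[0,0,0]],[0.1,[0,0,0],[0,0,0]]]'
python3 - <<'E'
from meas import *
im,m,st=snap("wrist","w7"); print(st["ee_pos"],Ro.from_quat(st["tcp_rot"]).as_matrix()[:,0])
for c in blobs(white(im),800):
    P=cast(m,c,.04)*1000; (x,y),r=cv2.minEnclosingCircle(P.astype(np.float32)); print("px",c.mean(0).astype(int),"circ",round(x),round(y),round(r,1))
b=cv2.imread("pics/top0raw.png"); mt=cam("top")
for c in blobs(white(b[:,:,::-1].copy()),60):
    u,v=c.mean(0)*1.5625
    if abs(u-393)<8 and abs(v-322)<8: P=cast(mt,c,.04)*1000; print("top",cv2.minEnclosingCircle(P.astype(np.float32)))
E
```

```text
time: 15.9
ee_pos: [0.6068, -0.1048, 0.0681]
tcp_rot: [0.748, 0.663, -0.001, -0.002]
contact_force: [0.3, 0.2, 0.2]
grip_width: 0.0584
gripper_force: 0.0
time: 16.4
ee_pos: [0.5338, -0.0662, 0.1966]
tcp_rot: [0.69, 0.724, 0.002, 0.002]
contact_force: [-0.7, 0.2, 0.1]
grip_width: 0.0842
gripper_force: 0.0
time: 16.9
ee_pos: [0.443, -0.021, 0.1942]
tcp_rot: [0.659, 0.752, 0.0, 0.001]
contact_force: [1.0, -0.7, 1.2]
grip_width: 0.0847
gripper_force: 0.0
time: 17.4
ee_pos: [0.4427, -0.0211, 0.1934]
tcp_rot: [0.66, 0.752, 0.0, -0.0]
contact_force: [-0.6, -0.1, -0.3]
grip_width: 0.0843
gripper_force: 0.0
[ 0.44269233 -0.02109328  0.19335244] [-1.29819928e-01  9.91537570e-01  1.82622846e-04]
px [377 289] circ 614 -134 55.1
px [173 288] circ 366 -165 113.0
px [233 254] circ 433 -113 38.4
px [359 245] circ 575 -75 60.8
px [150 245] circ 332 -107 56.9
px [410 182] circ 621 5 45.1
px [249 176] circ 440 -14 29.2
px [153  87] circ 329 67 26.6
px [265  40] circ 438 127 37.5
top ((438.3756103515625, -17.422483444213867), 28.297157287597656)
```

View pics/w7.png

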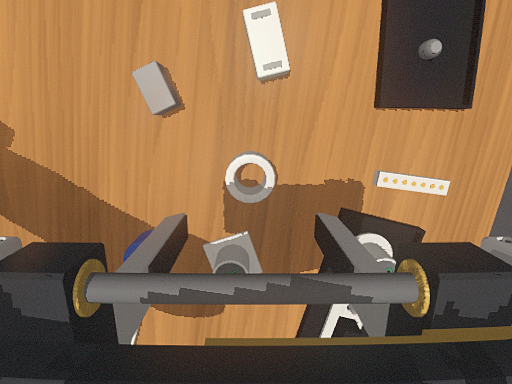

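```bash
python3 -m inch '[[0.1,[-0.09,0.12,-0.5],[0,0,0]],[0.1,[0,0,-0.9],[0,0,0]],[0.1,[0,0,-0.9],[0,0,0]],[0.1,[0,0,-0.9],[0,0,0]],[0.1,[0,0,-0.5],[0,0,0]]]' 20
python3 -m inch '[[0.1,[0,0,-0.2],[0,0,0]],[0.1,[0,0,-0.06],[0,0,0]],[0.1,[0,0,0],[0,0,0]],[0.1,[0,0,0],[0,0,0]],[0.9,[0,0,0],[0,0,0]]]'
python3 -m inch '[[1,[0,0,0],[0,0,0]],[1,[0,0,0],[0,0,0]],[1,[0,0,0],[0,0,0]],[1,[0,0,0],[0,0,0]],[1,[0,0,0],[0,0,0]]]'
python3 - <<'E'
from meas import *
b=cv2.imread("pics/top0raw.png"); print()
im=cv2.imread("pics/w7.png")[:,:,::-1]; 
V=im.max(2).astype(int); s=V<0; s[30:70,410:455]=V[30:70,410:455]>105
E
```

```text
time: 17.95
ee_pos: [0.4379, -0.0162, 0.0433]
tcp_rot: [0.659, 0.752, -0.001, -0.001]
contact_force: [-0.0, -0.9, 0.1]
grip_width: 0.0847
gripper_force: 0.0
time: 18.45
ee_pos: [0.4397, -0.0163, 0.036]
tcp_rot: [0.66, 0.752, 0.001, 0.001]
contact_force: [-0.5, 0.1, 0.3]
grip_width: 0.0795
gripper_force: 0.0
time: 18.95
ee_pos: [0.4394, -0.0161, 0.0353]
tcp_rot: [0.659, 0.752, 0.0, 0.0]
contact_force: [0.7, -0.7, 4.4]
grip_width: 0.0555
gripper_force: 20.0
```

```bash
python3 -m inch '[[1,[0,0,0.5],[0,0,0]],[1,[0,0,0.9],[0,0,0]],[1,[0,0,0.9],[0,0,0]],[1,[0.4,0.26,0.7],[0,0,0]],[1,[0.7,0.45,0],[0,0,0]]]'
python3 -m inch '[[1,[0.7,0.45,0],[0,0,0]],[1,[0.7,0.45,0],[0,0,0]],[1,[0.7,0.45,0],[0,0,0]],[1,[0.7,0.45,0],[0,0,0]],[1,[0.6,0.39,0],[0,0,0]]]'
python3 -m inch '[[1,[0,0,0],[0,0,0]],[1,[0,0,0],[0,0,0]],[1,[0,0,0],[0,0,0]],[1,[0,0,0],[0,0,0]],[1,[0,0,0],[0,0,0]]]'
python3 - <<'E'
from tray import *
im,m,st=snap("wrist","w8"); print(st["ee_pos"],Ro.from_quat(st["tcp_rot"]).as_matrix()[:,0])
V=im.max(2).astype(int); p=proj(m,[.620,.150,.022])[0].astype(int); print(p,proj(m,st["ee_pos"]+[0,0,.005]))
for t in (120,135,150):
    s=np.zeros(V.shape,bool); r=slice(max(p[1]-30,0),p[1]+30);c=slice(p[0]-30,p[0]+30); s[r,c]=V[r,c]>t
    for b in blobs(s,15): q=(b.min(0)+b.max(0))/2; print(t,"stub",q,b.max(0)-b.min(0),cast(m,q,.022)*1000)
cv2.imwrite("pics/w8.png",im[:,:,::-1])
E
```

```text
time: 19.45
ee_pos: [0.4833, 0.011, 0.1581]
tcp_rot: [0.661, 0.751, 0.0, 0.002]
contact_force: [0.9, 1.0, -1.2]
grip_width: 0.0558
gripper_force: 20.0
time: 19.95
ee_pos: [0.6195, 0.1007, 0.1543]
tcp_rot: [0.659, 0.752, -0.0, -0.0]
contact_force: [-0.6, 0.5, -0.7]
grip_width: 0.0559
gripper_force: 20.0
time: 20.45
ee_pos: [0.6184, 0.099, 0.1552]
tcp_rot: [0.66, 0.752, -0.0, 0.0]
contact_force: [0.3, 0.9, -2.0]
grip_width: 0.0556
gripper_force: 20.0
[0.61842318 0.09903517 0.15519376] [-1.29523955e-01  9.91576186e-01 -4.61717573e-04]
[259 139] [[251.49572798 242.71596982]]
120 stub [260.5 135.5] [17 17] [[620.61675894 153.81637826]]
135 stub [260.5 135. ] [15 16] [[620.5488904  154.30437085]]
150 stub [261.5 136.5] [13 13] [[621.74408351 152.97042762]]
```

View pics/w8.png

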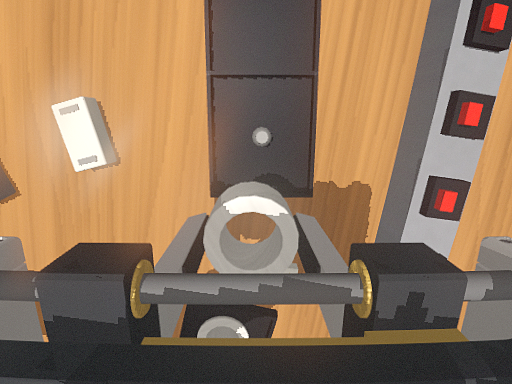

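The stub is at (261,136), giving world (621,153), and the sleeve hangs upright in the fingers. Moving over the stub and down.

```bash
python3 -m inch '[[1,[0.03,0.7,0],[0,0,0]],[1,[0.03,0.63,-0.2],[0,0,0]],[1,[0,0,-0.7],[0,0,0]],[1,[0,0,-0.7],[0,0,0]],[1,[0,0,-0.5],[0,0,0]]]'
python3 -m inch '[[1,[0,0,-0.2],[0,0,0]],[1,[0,0,-0.15],[0,0,0]],[1,[0,0,-0.1],[0,0,0]],[1,[0,0,-0.1],[0,0,0]],[1,[0,0,0],[0,0,0]]]'
```

```text
time: 21.0
ee_pos: [0.6205, 0.1526, 0.0696]
tcp_rot: [0.659, 0.752, -0.001, -0.0]
contact_force: [0.7, -0.0, -1.3]
grip_width: 0.0558
gripper_force: 20.0
time: 21.5
ee_pos: [0.6215, 0.153, 0.0493]
tcp_rot: [0.66, 0.752, 0.0, 0.0]
contact_force: [0.2, 0.1, -1.8]
grip_width: 0.056
gripper_force: 20.0
```

```bash
python3 -m inch '[[1,[0,0,-0.08],[0,0,0]],[1,[0,0,-0.08],[0,0,0]],[1,[0,0,-0.06],[0,0,0]],[1,[0,0,-0.04],[0,0,0]],[1,[0,0,0],[0,0,0]]]'
```

```text
time: 22.0
ee_pos: [0.6213, 0.1529, 0.0394]
tcp_rot: [0.66, 0.752, -0.0, 0.0]
contact_force: [-1.8, -0.9, 5.5]
grip_width: 0.0555
gripper_force: 20.0
```

```bash
python3 -m inch '[[0.25,[0,0,0],[0,0,0]],[0.25,[0,0,0],[0,0,0]],[0.25,[0,0,0],[0,0,0]],[0.25,[0,0,0.2],[0,0,0]],[0.25,[0,0,0.7],[0,0,0]]]'
python3 -m inch '[[0.2,[0,0,0.9],[0,0,0.3]],[0.2,[0,0,0.9],[0,0,0.3]],[0.2,[-0.4,-0.6,0.9],[0,0,0.3]],[0.2,[-0.53,-0.8,0.4],[0,0,0.3]],[0.2,[-0.53,-0.8,0],[0,0,0.3]]]'
python3 -m inch '[[0.2,[-0.53,-0.8,0],[0,0,0.3]],[0.2,[-0.53,-0.8,0],[0,0,0.3]],[0.2,[-0.53,-0.8,0],[0,0,0.3]],[0.2,[-0.53,-0.8,0],[0,0,0.3]],[0.2,[-0.53,-0.8,0],[0,0,0.3]]]'
python3 -m inch '[[0.2,[-0.53,-0.8,0],[0,0,0]],[0.2,[-0.1,-0.2,0],[0,0,0]],[0.2,[0,0,0],[0,0,0]],[0.2,[0,0,0],[0,0,0]],[0.2,[0,0,0],[0,0,0]]]'
python3 - <<'E'
from meas import *
im,m,st=snap("wrist","w9"); R=Ro.from_quat(st["tcp_rot"]).as_matrix(); print(st["ee_pos"],np.degrees(np.arctan2(R[1,0],R[0,0])))
rects(im,m,.004)
E
```

```text
time: 22.5
ee_pos: [0.6193, 0.1523, 0.0728]
tcp_rot: [0.659, 0.752, -0.002, -0.001]
contact_force: [0.2, -0.2, 1.0]
grip_width: 0.0702
gripper_force: 0.0
time: 23.0
ee_pos: [0.5641, 0.0651, 0.202]
tcp_rot: [0.598, 0.802, 0.002, 0.002]
contact_force: [-0.1, -0.1, -0.2]
grip_width: 0.0751
gripper_force: 0.0
time: 23.5
ee_pos: [0.4561, -0.0962, 0.1992]
tcp_rot: [0.533, 0.846, -0.0, 0.001]
contact_force: [-0.0, -1.0, 0.1]
grip_width: 0.0752
gripper_force: 0.0
time: 24.0
ee_pos: [0.4329, -0.1335, 0.199]
tcp_rot: [0.533, 0.846, 0.001, 0.0]
contact_force: [-0.2, 0.3, -0.4]
grip_width: 0.0752
gripper_force: 0.0
[ 0.43291843 -0.13348531  0.19900149] 115.61832891101146
px [251 293] [102 286] [392 301] c [ 499.8 -284.4] size [409.7  23.8] ang 26.5
px [390 219] [357 191] [418 242] c [ 620.7 -103. ] size [89.3 67.3] ang 11.9
px [250 175] [226 151] [276 203] c [ 433.7 -133.7] size [63.2 66.3] ang 25.7
px [ 50 213] [  0 144] [131 264] c [ 221.6 -311.4] size [176.2 153.9] ang 78.5
px [446 151] [412 131] [482 175] c [643.    2.3] size [100.4  20.4] ang 0.7
```

View pics/w9.png

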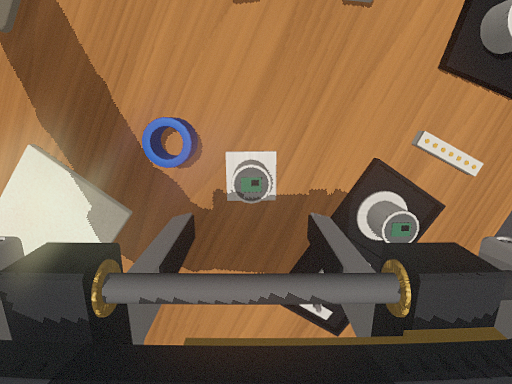

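The square lamp is at (250,175), aligned with the tool, and the round lamp stands in its pocket at (385,218). Grasping.

```bash
python3 -m inch '[[0.2,[0,-0.02,-0.5],[0,0,0]],[0.2,[0,0,-0.9],[0,0,0]],[0.2,[0,0,-0.9],[0,0,0]],[0.2,[0,0,-0.9],[0,0,0]],[0.2,[0,0,-0.55],[0,0,0]]]' 20
python3 -m inch '[[0.2,[0,0,-0.25],[0,0,0]],[0.2,[0,0,-0.12],[0,0,0]],[0.2,[0,0,0],[0,0,0]],[0.2,[0,0,0],[0,0,0]],[0.9,[0,0,0],[0,0,0]]]'
python3 -m inch '[[1,[0,0,0],[0,0,0]],[1,[0,0,0],[0,0,0]],[1,[0,0,0],[0,0,0]],[1,[0,0,0],[0,0,0]],[1,[0,0,0],[0,0,0]]]'
```

```text
time: 24.55
ee_pos: [0.4315, -0.1343, 0.0465]
tcp_rot: [0.533, 0.846, -0.0, -0.001]
contact_force: [-0.1, 0.9, 0.3]
grip_width: 0.0756
gripper_force: 0.0
time: 25.05
ee_pos: [0.4325, -0.136, 0.0348]
tcp_rot: [0.534, 0.846, 0.0, 0.001]
contact_force: [-0.3, 1.2, 0.0]
grip_width: 0.0704
gripper_force: 0.0
time: 25.55
ee_pos: [0.4325, -0.1357, 0.0342]
tcp_rot: [0.534, 0.846, 0.0, 0.001]
contact_force: [0.6, 0.8, 3.1]
grip_width: 0.0437
gripper_force: 20.0
```

```bash
python3 -m inch '[[1,[0,0,0.4],[0,0,0]],[1,[0,0,0.8],[0,0,0]],[1,[0,0,0.9],[0,0,0]],[1,[0.2,0.45,0.8],[0,0,-0.2]],[1,[0.4,0.9,0],[0,0,-0.3]]]'
python3 -m inch '[[1,[0.4,0.9,0],[0,0,-0.3]],[1,[0.4,0.9,0],[0,0,-0.3]],[1,[0.4,0.9,0],[0,0,-0.3]],[1,[0.4,0.9,0],[0,0,-0.3]],[1,[0.4,0.9,0],[0,0,-0.3]]]'
python3 -m inch '[[1,[0.4,0.9,0],[0,0,-0.3]],[1,[0.4,0.9,0],[0,0,-0.3]],[1,[0.4,0.9,0],[0,0,-0.3]],[1,[0.4,0.9,0],[0,0,-0.3]],[1,[0.15,0.52,0],[0,0,-0.1]]]'
python3 -m inch '[[1,[0,0,0],[0,0,0]],[1,[0,0,0],[0,0,0]],[1,[0,0,0],[0,0,0]],[1,[0,0,0],[0,0,0]],[1,[0,0,0],[0,0,0]]]'
python3 - <<'E'
from meas import *
im,m,st=snap("wrist","w10");R=Ro.from_quat(st["tcp_rot"]).as_matrix(); print(st["ee_pos"],np.degrees(np.arctan2(R[1,0],R[0,0])))
g=cv2.resize(im[0:300,100:400],None,fx=2,fy=2,interpolation=cv2.INTER_CUBIC);cv2.imwrite("pics/w10c.png",g[:,:,::-1])
E
```

```text
time: 26.05
ee_pos: [0.4563, -0.0849, 0.1525]
tcp_rot: [0.559, 0.829, -0.0, 0.002]
contact_force: [2.0, 0.3, -3.3]
grip_width: 0.0441
gripper_force: 20.0
time: 26.55
ee_pos: [0.5352, 0.0992, 0.1492]
tcp_rot: [0.62, 0.785, -0.001, -0.001]
contact_force: [-0.3, -1.6, -2.6]
grip_width: 0.0434
gripper_force: 20.0
time: 27.05
ee_pos: [0.6056, 0.2665, 0.1489]
tcp_rot: [0.671, 0.742, 0.0, -0.001]
contact_force: [-0.3, 0.8, -2.0]
grip_width: 0.0441
gripper_force: 20.0
time: 27.55
ee_pos: [0.6058, 0.2617, 0.1499]
tcp_rot: [0.672, 0.741, -0.0, 0.0]
contact_force: [-0.0, 0.0, -2.8]
grip_width: 0.0436
gripper_force: 20.0
[0.60580608 0.26165682 0.14992552] 95.5964439622276
```

View pics/w10c.png

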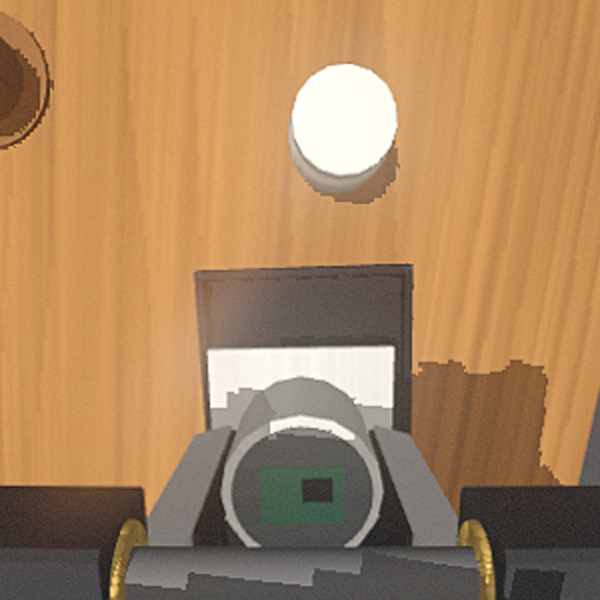

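The square lamp hangs upright over the plain pocket, about 2° off the tray. I'll correct the yaw and lower it gently.

```bash
python3 -m inch '[[1,[0,0.03,-0.5],[0,0,0.33]],[1,[0,0,-0.8],[0,0,0]],[1,[0,0,-0.7],[0,0,0]],[1,[0,0,-0.4],[0,0,0]],[1,[0,0,-0.15],[0,0,0]]]'
python3 -m inch '[[1,[0,0,-0.08],[0,0,0]],[1,[0,0,-0.05],[0,0,0]],[1,[0,0,-0.05],[0,0,0]],[1,[0,0,-0.02],[0,0,0]],[1,[0,0,0],[0,0,0]]]'
```

```text
time: 28.1
ee_pos: [0.6048, 0.2634, 0.0462]
tcp_rot: [0.658, 0.753, -0.001, -0.0]
contact_force: [-0.3, 0.8, -1.6]
grip_width: 0.0436
gripper_force: 20.0
time: 28.6
ee_pos: [0.606, 0.2643, 0.0404]
tcp_rot: [0.658, 0.753, 0.0, 0.0]
contact_force: [0.6, 1.0, -1.7]
grip_width: 0.0438
gripper_force: 20.0
```

```bash
python3 -m inch '[[1,[0,0,-0.02],[0,0,0]],[1,[0,0,-0.02],[0,0,0]],[1,[0,0,-0.02],[0,0,0]],[1,[0,0,0],[0,0,0]],[1,[0,0,0],[0,0,0]]]'
```

```text
time: 29.1
ee_pos: [0.6058, 0.2643, 0.0382]
tcp_rot: [0.658, 0.753, 0.0, 0.0]
contact_force: [-3.1, -1.1, 4.5]
grip_width: 0.0439
gripper_force: 20.0
```

Contact at the expected height. Release, retreat, and check from the top camera.

```bash
python3 -m inch '[[0.38,[0,0,0],[0,0,0]],[0.38,[0,0,0],[0,0,0]],[0.38,[0,0,0],[0,0,0]],[0.38,[0,0,0.2],[0,0,0]],[0.38,[0,0,0.6],[0,0,0]]]'
python3 -m inch '[[0.3,[0,0,0.9],[0,0,0]],[0.2,[0,0,0.9],[0,0,0]],[0.1,[-0.7,-0.2,0.6],[0,0,0]],[0.1,[-0.9,0,0],[0,0,0]],[0.1,[-0.9,0,0],[0,0,0]]]'
python3 -m inch '[[0.1,[-0.9,0,0],[0,0,0]],[0.1,[-0.9,0,0],[0,0,0]],[0.1,[-0.6,0,0],[0,0,0]],[0.1,[0,0,0],[0,0,0]],[0.1,[0,0,0],[0,0,0]]]'
python3 - <<'E'
from meas import *
im,m,st=snap("top","top2")
g=cv2.resize(im[100:260,60:450],None,fx=2.05,fy=2.05,interpolation=cv2.INTER_CUBIC);cv2.imwrite("pics/top2c.png",g[:,:,::-1])
im,m,st=snap("side","side2")
g=cv2.resize(im[130:310,120:320],None,fx=3,fy=3,interpolation=cv2.INTER_CUBIC);cv2.imwrite("pics/side2c.png",g[:,:,::-1])
E
```

```text
time: 29.6
ee_pos: [0.6042, 0.2634, 0.0679]
tcp_rot: [0.658, 0.753, -0.002, -0.001]
contact_force: [0.4, -0.5, 1.7]
grip_width: 0.0582
gripper_force: 0.0
time: 30.1
ee_pos: [0.5054, 0.2563, 0.167]
tcp_rot: [0.659, 0.752, 0.001, 0.001]
contact_force: [0.5, 1.2, -0.7]
grip_width: 0.0845
gripper_force: 0.0
time: 30.6
ee_pos: [0.4106, 0.2566, 0.1662]
tcp_rot: [0.658, 0.753, 0.001, 0.0]
contact_force: [1.2, -0.5, 0.1]
grip_width: 0.0847
gripper_force: 0.0
```

View pics/top2c.png

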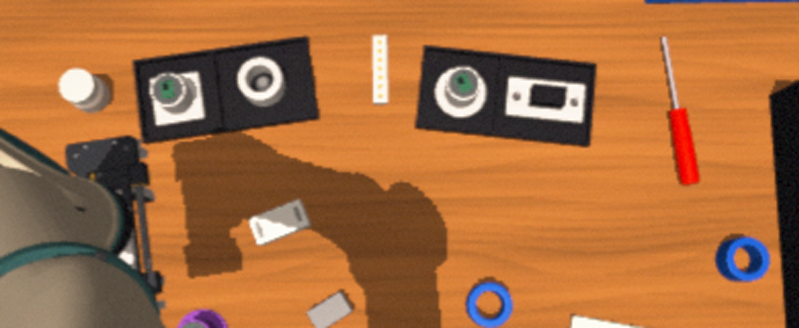

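View pics/side2c.png

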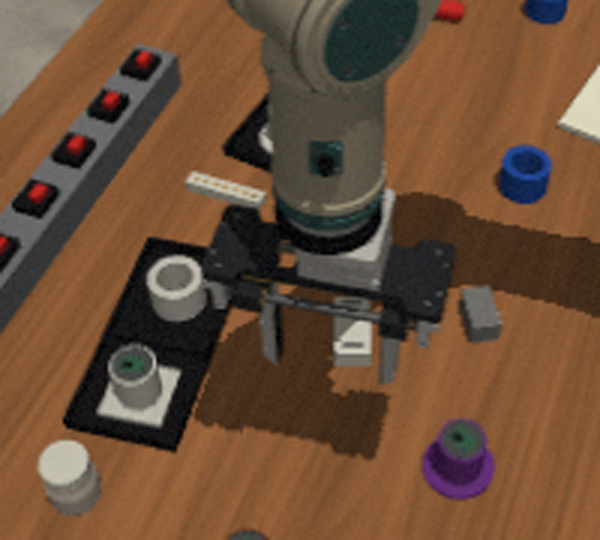

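The top crop shows everything in place. The square lamp is flat at (176,95), the sleeve sits around the stub at (262,80), the round lamp is at (461,90) and the carrier is on both dowels at (546,97). The driver box is untouched at (279,222).

```bash
python3 -c "
from workcell import bot
print(bot.job_done())"
```

```text
the job is handed in; nothing more can be done
None
```

Both kits are made up in the order asked and the job is handed in at about 31 s; camera checks showed all four parts flat in place and the driver box untouched.

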